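Pop the battery hatch of the orange-marked logger

ROBOT

A 6-joint arm with a two-finger parallel gripper is mounted at the origin on a cart in front of the work surface, level with it; the furniture and walls round the work are solid. World frame = base frame: x ahead of the robot, y to its left, z up, the work surface at z = 0. Lengths are in m, angles in rad, forces in N, time in s.
With the tool pointing down it reaches from about 0.3 to 0.875 m from the base axis. Payload 4.2 kg.
Tool frame: the origin (TCP) lies between the finger pads; the fingertips stand 11 mm ahead of it and the grasp point (between the pads) lies 8 mm behind it; z points along the fingers, y is the line along which they close (so a half turn about z gives the same grasp; the last joint's range is limited). The gripper opens to 85 mm and grips with 20 to 120 N. Pads are 22 mm wide; open, the fingers measure 114 mm over their backs; the gripper's body (76 mm by 85 mm) begins 54 mm behind the grasp point. The pads swing forward as they close: fully open they stand 13 mm farther back than shut.
Start: joints at [1.148, 0.32, 1.565, -0, 1.257, -0.02], TCP at [0.225, 0.529, 0.242] pointing down, gripper open.
Joint ranges: [-3.11, 3.11], [-0.84, 2.01], [0.21, 2.61], [-1.34, 4.49], [0.05, 2.63], [-2.56, 2.56]. Speed limits (rad/s): [2.57, 2.57, 3.14, 3.14, 3.14, 3.14].

INTERFACE

Orientations are given as a unit quaternion [w, x, y, z].
In Python, from bench import * gives the robot as it stands. The module is installed in compiled form; this text tells all that it offers. Calls block until the motion is done:
- goto(position, orientation): joint-space move of the TCP to a pose.
- move_straight(position, rate=0.15, orientation=None): straight line of the TCP; orientation=None keeps the orientation; rate is the mean speed in m/s.
- move_joints(angles): joint-space move.
- gripper_to(opening): opening from 0.0 (shut) to 1.0 (fully open); the grip force is fixed at half the most; returns when the fingers have stopped.
- sleep(seconds).
- inverse_kinematics(position, orientation): joint angles nearest the present ones, or None.
- read_state(): the state.
- capture(name): name is "scene" or "top" or "wrist"; returns the picture (480x640x3 uint8, blue, green, red); there is no depth.
- camera_model(name): a dict with "vertical_fov" (degrees; the focal length in pixels is half the picture's height over the tangent of half this angle, whatever the lens; pixels are square), "cx", "cy" (the principal point, pixels), "k1" (the pictures are not rectified: a ray, as slopes to the right and down, at radius r is drawn at 1 + k1 r^2 times it, then the intrinsics apply), "rvec" (rotation vector, rad) and "tvec" (3), from world to camera coordinates, as OpenCV has them; the wrist camera has in their place "tool_from_camera" (4x4, takes a point from camera to tool coordinates, whose origin is the TCP and whose axes are the flange's). Camera axes: x right, y down, z forward; pixel columns grow to the right and rows downward; lengths in m; the calibration is good to about 2 mm. A picture is of the moment at which its call begins: read the wrist's pose just before it. camera_model takes no time and is no camera call.
A pose or a line that the arm cannot do raises MotionError and nothing moves.
- hand_in(): hands the job in; it is judged then, once.
Trained networks look in the newest picture that a camera, given by its name, has taken for a name from the list of things; names that differ only in an ending like _2 or _b are one class to them, and where a whole thing is asked for, a point or a joint stands for the part that bears it (a point fixed in the world has none). Each returns a list of dicts, best first, with "confidence" (0 to 1); they miss things now and then, are a little off and sometimes report something else, mostly with a low value. They report only what shows in the picture. A call takes as long as a camera call.
- spot_in(camera, query): "xyz" ([x, y, z] in m, in world coordinates, good to about 4 mm: the middle of the surface that is visible of it).
- masks_of(camera, query): "pixels" (480x640 bool, what is visible of it).
- pinpoint(camera, query): "xyz" ([x, y, z] in m, in world coordinates, good to about 4 mm: a listed point, or the origin of a listed thing).
The state is a dict: "time_s": time; "joint_pos": joint angles; "joint_vel": joint speeds; "effort": joint torques, N m; "eef_pos": TCP position; "eef_rot": TCP orientation; "wrist_force": force on the tool from outside, world axes, zero at the start; "torque": the same for the moment, N m; "opening": opening from 0.0 (shut) to 1.0 (fully open); "grip_force": force on a finger pad.
Only numpy, scipy, OpenCV 4.12 (cv2) and the standard library are available. Lean on these libraries where they do the work, as an engineer would, in place of code of your own. Each camera call takes 0.05 s, during which the arm holds its last target. There are 200 camera calls.

TASK

Open the battery hatch of the data logger with the orange pad to show its battery: with a fingertip press the orange pad in once, let go so that the hatch pops fully open by itself, and watch, without touching it, that it stays open for at least three seconds. Do not push the hatch shut again, grip or lift nothing, leave the battery in its bay, and leave the logger with the blue pad shut and everything else where it stands.

Things in the scene. Friction and masses are not known exactly. Their poses are not given: they have to be found in the camera images.
- logger_orange: grey bench data logger on rubber feet, 130 long (x) x 90 wide (y) x 56 high, about 1.3 kg, orange strip on the front and orange pad on top. Origin: centre of its underside; z up, front to -x. The white battery hatch is the top of the front part (65 before to 19 behind the origin, full width); the rear third is a fixed console. It must not be lifted or pushed away.
- logger_orange_pad: orange press pad, origin at the centre of its top: ribbed, 20 (x) x 28 (y), on the hatch's top near its free front edge, 68 from the hinge; 58 above the table while shut, 2 proud of the hatch. Moves with the hatch. Pressed straight down with 2 to 5 N to its hard stop, at least 5 mm, it frees the latch; a shorter press leaves it latched.
- logger_orange_hatch (a joint): orange logger's battery hatch, rad; hinge along y, 22 behind the logger's origin, 54 above the table; free edge in front, 87 from the hinge. 0 to 0.01 = shut and latched; positive = opening upward, 1.15 = fully open, at its stop; negative = pressed in, hard stop at -0.09 (6 mm down at the pad). After the press it opens only as the finger withdraws: a damped spring swings it up and back in about a second, so leave upward and to the logger's front.
- logger_orange_pin (a joint): hidden pin of the orange logger's latch, m: 0 while latched, positive (to 0.012) while the press frees it, about -0.0025 when the hatch is open; below -0.005 only when an open hatch is pushed shut again. It is not to be touched.
- cell_9v_mid (a point): centre of the black 9 V block battery, 26x50x18, lying loose (3 mm of play) in a pocket under the orange logger's hatch, 14 in front of and 21 to +y of the logger's origin, 33 above the table; it stays there
- logger_blue: grey bench data logger on rubber feet, 130 long (x) x 90 wide (y) x 56 high, about 1.3 kg, blue strip on the front and blue pad on top. Origin: centre of its underside; z up, front to -x. The white battery hatch is the top of the front part (65 before to 19 behind the origin, full width); the rear third is a fixed console. Leave it alone.
- logger_blue_hatch (a joint): blue logger's battery hatch, rad; hinge along y, 22 behind the logger's origin, 54 above the table; free edge in front, 87 from the hinge. 0 to 0.01 = shut and latched; positive = opening upward, 1.15 = fully open, at its stop; negative = pressed in, hard stop at -0.09 (6 mm down at the pad). Works like the orange one; must stay shut.
- eraser: worn white eraser, 19x42x11, lying flat. Bystander, to be left where it is. Origin at the centre of its underside
- trim_driver: small yellow-handled screwdriver, 107 long, lying flat. Bystander, to be left where it is. Origin at the centre of its underside
- bnc_tee: small grey coaxial tee connector, 24x38x15, lying flat. Bystander, to be left where it is. Origin at the centre of its underside
- mug: blue and white mug, 78 wide over the bowl, 92 high, standing behind the work. Bystander, to be left where it is. Origin at the centre of its underside

How it is judged:
On the way, in this order (a step that is already met when the one before it is completed fails the run):
1. a finger on the orange pad presses the hatch in past its release point (value of joint logger_orange_hatch below -0.06 rad and contact force between the fingers and logger_orange_pad above 0.3 N).
2. the orange logger's hatch stands fully open, untouched, for 2.5 s on end (value of joint logger_orange_hatch above 1 rad and contact force between the fingers and logger_orange below 0.1 N), for 2.5 s.
At the end, for the whole second after the job is handed in: The orange logger's hatch stands open (joint above 1.0 rad) and at rest, the blue logger's hatch is shut (within 0.04 rad), the battery lies in its pocket, and both loggers stand within 25 mm of where they were (value of joint logger_orange_hatch above 1 rad and velocity of joint logger_orange_hatch between -0.05 and 0.05 rad/s and value of joint logger_blue_hatch between -0.04 and 0.04 rad and z of cell_9v_mid in the frame of logger_orange below 0.042 m and x of cell_9v_mid in the frame of logger_orange between -0.03 and 0 m and y of cell_9v_mid in the frame of logger_orange between 0.01 and 0.032 m and distance of each of logger_orange, logger_blue from where it was at the start of the episode below 0.025 m); the robot touches nothing.
It fails at once if the opened orange hatch is pushed shut again (value of joint logger_orange_pin below -0.005 m).
It fails at once if a logger is lifted (5 mm), tipped or pushed away (25 mm) (height (world z) of any of logger_orange, logger_blue above 0.005 m or angle between any of logger_orange, logger_blue's own z axis and vertical above 0.08 rad or distance of any of logger_orange, logger_blue from where it was at the start of the episode above 0.025 m).
It fails at once if the blue logger's hatch is pressed or opened (0.04 rad) (not (value of joint logger_blue_hatch between -0.04 and 0.04 rad)).
It fails at once if the battery is lifted or taken out of its pocket (not (z of cell_9v_mid in the frame of logger_orange below 0.042 m and x of cell_9v_mid in the frame of logger_orange between -0.03 and 0 m and y of cell_9v_mid in the frame of logger_orange between 0.01 and 0.032 m)).
It fails at once if a bystander is moved by more than 20 mm (distance of any of eraser, trim_driver, bnc_tee, mug from where it was at the start of the episode above 0.02 m).
It also fails if it takes over 32 s, if anything falls off the work surface, if the arm or the gripper's body presses on something with over 40 N, if the wrist force passes 120 N, or if a joint passes its speed limit or range.

## Working session

There is one attempt and no reset: what is moved stays moved. The work goes in short steps, each a Python script; the robot and the scene stay as the last script left them, time stands still between calls to the robot, and variables do not carry over. Pictures are saved under pics/ and viewed, at most 10 in all, crops included, and the job is handed in when it is done.

```bash
mkdir -p pics
python3 - <<'E'
from bench import *
import cv2
s=read_state();print(s['time_s'],s['eef_pos'],s['eef_rot'],s['opening'])
for c in ("top","scene"):
    im=capture(c);cv2.imwrite(f'pics/{c}1.png',im)
    for q in ("logger_orange_pad","logger_orange","logger_blue"):
        for r in pinpoint(c,q)[:2]: print(c,q,r['confidence'],r['xyz'])
E
```

```text
0.0 [0.22521706 0.52854919 0.24146543] [-1.80878285e-04  2.00054512e-01  9.79784365e-01 -8.69936386e-04] 0.9971505380386354
top logger_orange_pad 0.41 [0.4935, -0.3839, 0.0602]
top logger_orange 0.69 [0.5394, -0.3876, -0.0024]
top logger_blue 0.81 [0.5461, -0.2286, 0.0011]
scene logger_orange_pad 0.7 [0.542, -0.225, 0.007]
scene logger_orange_pad 0.63 [0.4936, -0.382, 0.0601]
scene logger_orange 0.72 [0.5323, -0.389, 0.0024]
scene logger_blue 0.61 [0.5407, -0.2274, 0.0049]
```

View pics/top1.png

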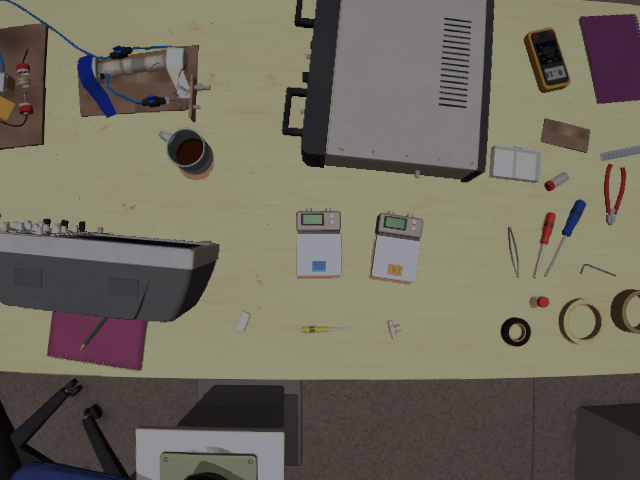

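View pics/scene1.png

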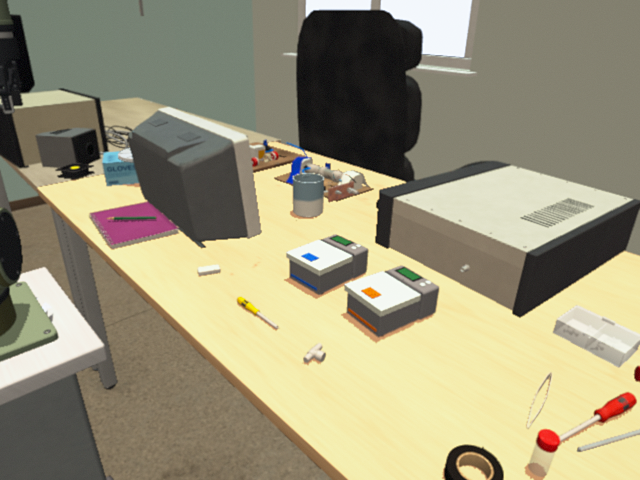

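The top view shows the orange pad at (395,269) and the blue one at (319,266). The orange logger is yawed about -6°. A bulky scope at the left (0-215, 215-320) lies between the start pose and the loggers, so I'll rise and retract, swing the arm past it, then hover and take one close look.

```bash
cat > h.py <<'E'
from bench import *
import numpy as np, cv2
from scipy.spatial.transform import Rotation as R
def quat(yaw):  # tool down, closing line along logger y, half-turned variant
    a=np.radians(yaw)+np.pi; return [0,-np.sin(a/2),np.cos(a/2),0]
def ray(cam,uv,z,T=None):  # pixel -> world at height z
    m=camera_model(cam); f=240/np.tan(np.radians(m['vertical_fov'])/2)
    K=np.array([[f,0,m['cx']],[0,f,m['cy']],[0,0,1.]])
    p=cv2.undistortPoints(np.array([[uv]],float),K,np.array([m['k1'],0,0,0.]))[0,0]
    d=np.array([*p,1.])
    if T is None:
        Rm=R.from_rotvec(np.ravel(m['rvec'])).as_matrix().T; o=-Rm@np.ravel(m['tvec']); d=Rm@d
    else:
        W=T@np.array(m['tool_from_camera']); o=W[:3,3]; d=W[:3,:3]@d
    return o+d*(z-o[2])/d[2]
def tool():
    s=read_state(); q=s['eef_rot']; T=np.eye(4)
    T[:3,:3]=R.from_quat([q[1],q[2],q[3],q[0]]).as_matrix(); T[:3,3]=s['eef_pos']; return T
E
python3 - <<'E'
from h import *
print(ray('top',(395,269),.058))
for y in(-6.5,173.5): print(y,inverse_kinematics([.49,-.383,.2],quat(y)))
p=read_state()['eef_pos']
a=np.arctan2(p[1],p[0]); q0=read_state()['eef_rot']
move_straight([.4*np.cos(a),.4*np.sin(a),.45],.3)
j=list(read_state()['joint_pos']); j[0]=-.66; j[5]=-1.0
print(j); move_joints(j)
gripper_to(0)
goto([.46,-.383,.22],quat(-6.5))
s=read_state();print(s['time_s'],s['joint_pos'],s['eef_pos'])
T=tool(); cv2.imwrite('pics/w1.png',capture('wrist'))
for r in masks_of('wrist','logger_orange_pad')[:2]:
    v,u=np.nonzero(r['pixels']); print(r['confidence'],u.mean(),v.mean(),len(u),ray('wrist',(u.mean(),v.mean()),.058,T),
     cv2.minAreaRect(np.c_[u,v].astype(np.float32)))
E
```

```text
[ 0.49280638 -0.38327837  0.058     ]
-6.5 [-6.81932640e-01  4.20637874e-01  1.51732548e+00 -4.44089210e-16
  1.20362930e+00  1.00231009e+00]
173.5 [-6.81932640e-01  4.20637874e-01  1.51732548e+00 -4.44089210e-16
  1.20362930e+00 -2.13928257e+00]
[-0.66, np.float64(-0.027919728344014634), np.float64(1.4803978299893041), np.float64(-2.0552352985742174e-06), np.float64(1.6910411549327047), -1.0]
6.1833 [-7.13483302e-01  3.70267625e-01  1.54402388e+00  2.53638531e-05
  1.22647856e+00  9.70286742e-01] [ 0.46009286 -0.38303844  0.22052891]
0.87 315.9683794466403 175.92786561264822 1012 [ 0.49051396 -0.38395401  0.058     ] ((316.0, 175.5), (27.0, 38.0), 90.0)
```

View pics/w1.png

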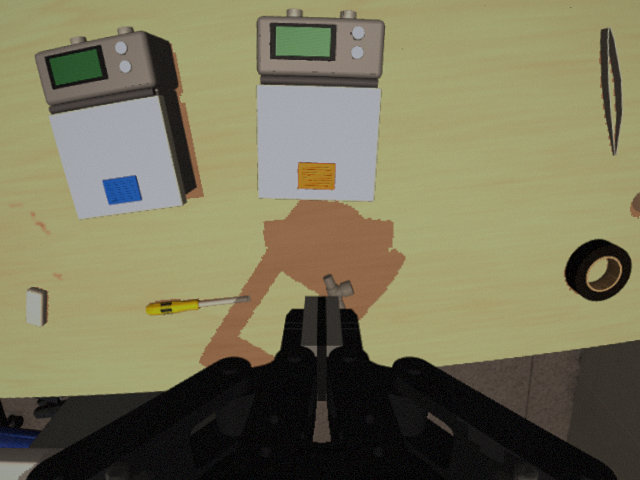

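The wrist view is square with the logger. The orange pad is at (316,176), which gives (0.491,-0.384) and agrees with the top camera. The fingers are shut. Next I press down in force-watched steps, then withdraw up and to the front.

Run:
```python
from h import *
x,y=.4915,-.3837
move_straight([x,y,.085],.15)
f0=read_state()['wrist_force'][2]; z=.073; log=[]
move_straight([x,y,z],.04)
while z>.055:
    s=read_state(); f=s['wrist_force'][2]-f0; log.append((round(z,4),round(s['eef_pos'][2],4),round(f,2)))
    if f>9: break
    z-=.001; move_straight([x,y,z],.03)
print(log)
a=np.radians(-6.5); d=np.array([-np.cos(a),-np.sin(a)])
c=np.array([x,y])
move_straight([*(c+.10*d),z+.15],.3)
t=read_state()['time_s']; print(t, read_state()['wrist_force'])
sleep(1.2)
cv2.imwrite('pics/s2.png',capture('scene')); 
for q in("logger_orange_pad","logger_orange"):
    for r in pinpoint('scene',q)[:2]: print(q,r)
```

```text
[(0.073, np.float64(0.0727), np.float64(0.71)), (0.072, np.float64(0.072), np.float64(0.69)), (0.071, np.float64(0.071), np.float64(-0.12)), (0.07, np.float64(0.0699), np.float64(-0.29)), (0.069, np.float64(0.0692), np.float64(1.67)), (0.068, np.float64(0.068), np.float64(3.02)), (0.067, np.float64(0.067), np.float64(2.44)), (0.066, np.float64(0.0659), np.float64(2.55)), (0.065, np.float64(0.0649), np.float64(2.06)), (0.064, np.float64(0.0639), np.float64(2.39)), (0.063, np.float64(0.0633), np.float64(4.99)), (0.062, np.float64(0.063), np.float64(9.69))]
11.3083 [ 0.30462631 -0.51844973 -0.48939764]
logger_orange {'xyz': [0.5319, -0.3853, 0.0051], 'confidence': 0.71}
```

View pics/s2.png

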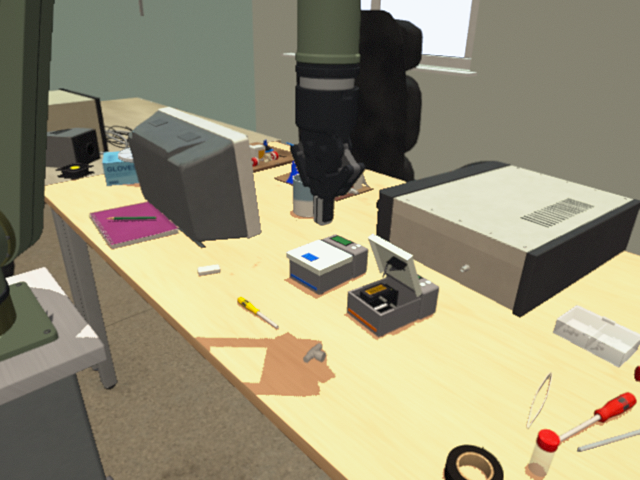

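The orange hatch stands open at (392,262) with the battery showing at (380,293). The blue hatch is shut and the gripper is clear. I'll watch for three seconds or more, check again, and hand in.

Run:
```python
from h import *
a=cv2.imread('pics/s2.png').astype(int)
sleep(3.5)
b=capture('scene').astype(int)
r=np.s_[225:340,280:450]
n=(abs(a-b)[r].max(2)>40).sum()
print('changed px',n,read_state()['time_s'])
cv2.imwrite('pics/s3.png',b.astype(np.uint8))
if n<60: print(hand_in())
```

```text
changed px 0 16.2083
the job is handed in; nothing more can be done
None
```

The orange logger's hatch popped fully open after one press of its pad, stayed open untouched for over 3 s with the battery in its bay and the blue logger shut, and the job is handed in at about 16 s of the 32 s allowed.

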